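# Point out the missing bolt of a flange bearing

## Robot

A 6-joint arm with a two-finger parallel gripper is mounted at the origin on a cart in front of the work surface, level with it; the furniture and walls round the work are solid. World frame = base frame: x ahead of the robot, y to its left, z up, the work surface at z = 0. Lengths are in m, angles in rad, forces in N, time in s.
With the tool pointing down it reaches from about 0.275 to 0.75 m from the base axis. Payload 10.2 kg.
Tool frame: the origin (TCP) lies between the finger pads, 19 mm behind the fingertips; this is the grasp point; z points along the fingers, y is the line along which they close (so a half turn about z gives the same grasp; the last joint's range is limited). The gripper opens to 85 mm and grips with 20 to 120 N. Pads are 22 mm wide; open, the fingers measure 114 mm over their backs; the gripper's body (76 mm by 85 mm) begins 54 mm behind the grasp point. The pads swing forward as they close: fully open they stand 13 mm farther back than shut.
Start: joints at [-1.376, 0.313, 1.498, -0, 1.331, -0.223], TCP at [0.213, -0.48, 0.25] pointing down, gripper open.
Joint ranges: [-2.94, 2.94], [-0.97, 2.17], [0.19, 2.56], [-1.23, 4.37], [0.02, 3.11], [-2.88, 2.88]. Speed limits (rad/s): [2.39, 2.39, 3.01, 3.14, 3.14, 3.14].

## Interface

Orientations are given as a unit quaternion [w, x, y, z].
In Python, from station import arm gives the robot as it stands.
- The arm moves only by the tool play_rows, never from a script. Its argument "motion" is a list of rows, each a list of 5 numbers: the shift along the tool's x, y, z in m, then the turn about the tool's z in degrees, then the opening, from 0 (shut) to 1 (fully open). A call has 1 to 8 rows; each row shifts and turns the commanded pose from where the row before left it, along the tool's axes as they then stand; what a row does not reach is not made up. A row lasts 1/8 s, in which the tool goes at most 62.5 mm and 10.7 degrees, less where a joint would pass 70% of its speed; a pose out of reach is approached as far as the arm can. A call is refused whole if a number of a shift passes 0.0625 or a number of a turn 10.7, either way. A call with a gripper value outside its range is refused whole. The fingers move at their own pace and stop on an object; the grip force is fixed at half the most. Time passes only in rows, so rows that do not move let the fingers close. It gives the time, the measured TCP pose, the force, the opening and the grip force at its end, in the units of the state.
- arm.read_state(): the state, without advancing time (a new reading comes with each control period).
- arm.read_camera(name): name is "scene" or "top" or "wrist"; returns (picture, depth): 480x640x3 uint8, red, green, blue; 480x640 float32, m along the optical axis (not along the pixel's ray), 0 where there is no reading.
- arm.camera_info(name): a dict with "fx", "fy", "cx", "cy" (pixels), "view" (4x4, takes a point from world to camera coordinates). Camera axes: x right, y down, z forward; pixel columns grow to the right and rows downward; lengths in m; the calibration is good to about 2 mm. A picture is of the moment at which its call begins: read the wrist's pose just before it. camera_info takes no time and is no camera call; for the wrist camera it gives the pose at the moment of the call.
- arm.hand_in(): hands the job in; it is judged then, once.
The state is a dict: "t": time; "joint_positions": joint angles; "qvel": joint speeds; "joint_torque": joint torques, N m; "eef_pos": TCP position; "tool_rot": TCP orientation; "contact_force": force on the tool from outside, world axes, zero at the start; "torque": the same for the moment, N m; "width": finger opening in m; "finger_force": force on a finger pad.
Only numpy, scipy, OpenCV 4.12 (cv2) and the standard library are available. Lean on these libraries where they do the work, as an engineer would, in place of code of your own. Each camera call takes 0.05 s, during which the arm holds its last target. There are 200 camera calls.

## Task

One bolt of the four-bolt bearing has not been put in: show the apprentice where it goes and which one to fetch. First bring the fingertips just above the empty bolt hole (within about 3 cm) and stay there for two seconds; then do the same just above the top of the longest of the three loose bolts standing on the plywood board, and finish still pointing at it. Only point: touch nothing at all, and do not come down over any of the other bolts.

Things in the scene. Friction and masses are not known exactly. Their poses are not given: they have to be found in the camera images.
- bearing: four-bolt flange bearing, fixed: grey square flange 143 mm wide, top 26 mm above the bench, on a steel plate 170 x 170 x 10 mm; round housing in the middle 100 mm across, with a steel ring, 60 mm high. Bolt places at x, y = +-55.5 mm: three hold hexagon heads (24 mm wide, top 39 mm up), (+x, +y) is empty. Origin: centre of the underside, z up. Left or right of the bench, turned any way
- empty_hole (a point): centre of the mouth of the empty bolt hole, in the flange's top face, 26 mm above the bench
- fitted_a (a point): top centre of the fitted bolt head at (+55.5, -55.5) mm of the bearing: not to be pointed at
- fitted_b (a point): top centre of the fitted bolt head at (-55.5, +55.5) mm of the bearing: not to be pointed at
- fitted_c (a point): top centre of the fitted bolt head at (-55.5, -55.5) mm of the bearing: not to be pointed at
- board: plywood offcut lying flat, fixed, 100 x 240 x 12 mm (x, y, z), on the side of the bench that the bearing leaves free; the three loose bolts stand on it in a row along its y, about 80 mm apart, in any order. Origin: centre of the underside
- bolt_long_tip (a point): top end of the longest loose bolt, the one to point at: centre of the free end of its shank, 100 mm above the board's top (112 mm above the bench)
- bolt_mid_tip (a point): top end of the middle loose bolt, 68 mm above the board's top: not to be pointed at
- bolt_short_tip (a point): top end of the shortest loose bolt, 42 mm above the board's top: not to be pointed at
- bolt_long: the longest of the three loose steel hexagon bolts, standing on its head with the shank up: head 24 mm across flats and 10 mm thick, shank 16 mm across and 90 mm long. Origin: centre of the head's underside, on the board; z up
- bolt_mid: the middle of the three loose steel hexagon bolts, standing on its head with the shank up: head 24 mm across flats and 10 mm thick, shank 16 mm across and 58 mm long. Origin: centre of the head's underside, on the board; z up
- bolt_short: the shortest of the three loose steel hexagon bolts, standing on its head with the shank up: head 24 mm across flats and 10 mm thick, shank 16 mm across and 32 mm long. Origin: centre of the head's underside, on the board; z up

How it is judged:
On the way:
1. points at the empty bolt hole: the tool point stays within 20 mm sideways of the hole's centre and 10 to 65 mm above its mouth for 1.2 s (horizontal distance between the grasp point and empty_hole below 0.02 m and z of the grasp point in the frame of empty_hole between 0.01 and 0.065 m), for 1.2 s.
At the end, for the whole second after the job is handed in: The program ends with the tool point within 20 mm sideways of the longest loose bolt's top end and 10 to 65 mm above it, and all three loose bolts stand upright (within 0.1 rad) where they stood (within 10 mm) (horizontal distance between the grasp point and bolt_long_tip below 0.02 m and z of the grasp point in the frame of bolt_long_tip between 0.01 and 0.065 m and angle between each of bolt_long, bolt_mid, bolt_short's own z axis and vertical below 0.1 rad and distance of each of bolt_long, bolt_mid, bolt_short from where it was at the start of the episode below 0.01 m); the robot touches nothing.
It fails at once if the robot touches something (over 0.5 N) (contact force between any of the fingers, the arm and anything else above 0.5 N).
It fails at once if a loose bolt is moved (10 mm), tipped or lifted (not (angle between bolt_long's own z axis and vertical below 0.1 rad) or not (distance of bolt_long from where it was at the start of the episode below 0.01 m) or not (angle between bolt_mid's own z axis and vertical below 0.1 rad) or not (distance of bolt_mid from where it was at the start of the episode below 0.01 m) or not (angle between bolt_short's own z axis and vertical below 0.1 rad) or not (distance of bolt_short from where it was at the start of the episode below 0.01 m)).
It fails at once if the tool point comes down over another bolt (within 20 mm sideways and 55 mm above its top) ((horizontal distance between the grasp point and bolt_mid_tip below 0.02 m and z of the grasp point in the frame of bolt_mid_tip between 0.01 and 0.055 m) or (horizontal distance between the grasp point and bolt_short_tip below 0.02 m and z of the grasp point in the frame of bolt_short_tip between 0.01 and 0.055 m) or (horizontal distance between the grasp point and fitted_a below 0.02 m and z of the grasp point in the frame of fitted_a between 0.01 and 0.055 m) or (horizontal distance between the grasp point and fitted_b below 0.02 m and z of the grasp point in the frame of fitted_b between 0.01 and 0.055 m) or (horizontal distance between the grasp point and fitted_c below 0.02 m and z of the grasp point in the frame of fitted_c between 0.01 and 0.055 m)).
It also fails if it takes over 48 s, if anything falls off the work surface, if the arm or the gripper's body presses on something with over 40 N, if the wrist force passes 120 N, or if a joint passes its speed limit or range.

## Working session

There is one attempt and no reset: what is moved stays moved. The work goes in short steps, Python scripts to look and compute and a tool call to move; the robot and the scene stay as the last step left them, time stands still between calls to the robot, and variables do not carry over. Pictures are saved under pics/ and viewed, at most 10 in all, crops included, and the job is handed in when it is done.

Besides the shell and the picture viewer there is one more tool, called after ">>>" as name([rows], argument=value, ...), one row to a line, values as JSON. play_rows: Moves the arm, as the interface text tells. Its arguments: {"type":"object","properties":{"motion":{"type":"array"}},"required":["motion"]}

```bash
mkdir -p pics
cat > h.py <<'E'
import numpy as np, cv2
from station import arm
def grab(n):
    i=arm.camera_info(n); p,d=arm.read_camera(n)
    V=np.array(i["view"]); v,u=np.mgrid[0:480,0:640]
    P=np.stack([(u-i["cx"])/i["fx"]*d,(v-i["cy"])/i["fy"]*d,d],-1)
    W=(P-V[:3,3])@V[:3,:3]   # R^T (p-t)
    W[d==0]=np.nan
    return p,d,W,i
E
python3 - <<'E'
from h import *
for n in("top","scene"):
    p,d,W,i=grab(n); cv2.imwrite(f"pics/{n}.png",p[:,:,::-1]); np.savez(f"{n}.npz",p=p,d=d,W=W)
    print(n,i["fx"],i["cx"],i["cy"],np.round(np.array(i["view"]),4).tolist())
s=arm.read_state(); print(s["t"],s["eef_pos"],s["tool_rot"])
E
```

```text
top 509.2941464658983 319.6019642189967 244.901454411611 [[-0.0025, -1.0, 0.0053, -0.003], [-0.9722, 0.0012, -0.2343, 0.5538], [0.2343, -0.0057, -0.9722, 1.0492], [0.0, 0.0, 0.0, 1.0]]
scene 546.1866411669746 323.77324830658523 242.85109845002356 [[-0.6499, -0.76, 0.0058, 0.37], [-0.397, 0.333, -0.8553, 0.2755], [0.6481, -0.5581, -0.5182, 0.8518], [0.0, 0.0, 0.0, 1.0]]
0.1 [ 0.21297335 -0.47965423  0.2495233 ] [-5.53721958e-04  9.78258065e-01  2.07390579e-01  4.34840907e-06]
```

View pics/top.png

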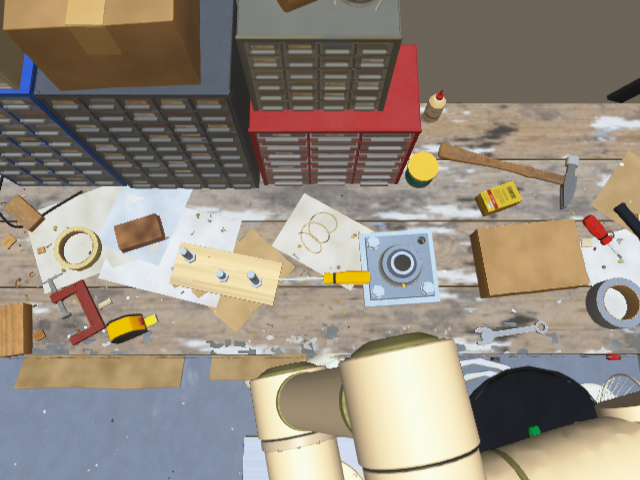

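View pics/scene.png

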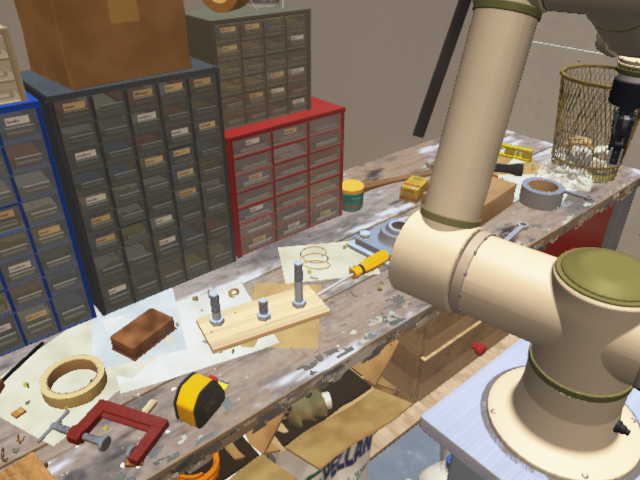

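The top view shows the bearing at (401,265), with heads at (375,241), (371,294) and (428,289). The hole is dark, at (421,241). The loose bolts are near (187,254), (222,275) and (254,279). In the scene view the right-hand bolt, with its top at (298,262), looks longest. Next I'll measure with depth.

Run:
```python
import numpy as np, cv2
T=np.load("top.npz");W=T["W"];p=T["p"]
for n in("top","scene"):
    Z=np.load(n+".npz");W=Z["W"]
    m=((W[...,2]>.030)&(W[...,2]<.14)&(W[...,0]>.2)&(W[...,0]<.6)&(W[...,1]>.1)&(W[...,1]<.5)).astype(np.uint8)
    k,l,st,c=cv2.connectedComponentsWithStats(m)
    for j in range(1,k):
        if st[j,4]>8:
            q=W[l==j]; zt=np.percentile(q[:,2],97); t=q[q[:,2]>zt-.006]
            print(n,st[j],"zmax",q[:,2].max().round(4),"tip",np.median(t,0).round(4),"all",np.median(q,0).round(4))
W=T["W"]
for u,v in[(375,241),(371,294),(428,289),(421,241),(401,265),(410,230),(365,265)]: print(u,v,W[v,u].round(4))
a=cv2.resize(p[215:315,165:290],None,fx=4,fy=4,interpolation=2); b=cv2.resize(p[215:315,350:450],None,fx=4,fy=4,interpolation=2)
cv2.imwrite("pics/crop.png",np.hstack([a[:, :400],b])[:,:,::-1])
```

```text
top [115 229  46  20 398] zmax 0.0368 tip [0.5835 0.4184 0.0316] all [0.5835 0.4184 0.0316]
top [179 247  13  12  97] zmax 0.0841 tip [0.5383 0.2901 0.0801] all [0.5358 0.2876 0.0749]
top [216 270   9   9  62] zmax 0.058 tip [0.4936 0.2137 0.0541] all [0.4927 0.2132 0.0534]
top [247 270  12  14 106] zmax 0.116 tip [0.4809 0.1399 0.1125] all [0.4782 0.1372 0.1061]
top [106 313  38  30 764] zmax 0.0711 tip [0.3778 0.4186 0.064 ] all [0.3788 0.4101 0.0592]
scene [293 260  10  40 324] zmax 0.1144 tip [0.4791 0.1435 0.1112] all [0.4763 0.1452 0.0766]
scene [209 291  12  27 230] zmax 0.0816 tip [0.5362 0.2934 0.0798] all [0.5323 0.2957 0.0601]
scene [258 297  10  15 121] zmax 0.057 tip [0.491  0.2181 0.0537] all [0.4891 0.2196 0.0467]
scene [114 314  58  33 497] zmax 0.0344 tip [0.5836 0.4228 0.0311] all [0.5836 0.4228 0.0311]
scene [ 173  372   49   46 1444] zmax 0.0675 tip [0.3738 0.4235 0.0633] all [0.3656 0.4299 0.0545]
375 241 [ 0.5687 -0.1287  0.0406]
371 294 [ 0.4514 -0.1183  0.0239]
428 289 [ 0.4603 -0.2428  0.0377]
421 241 [ 0.5788 -0.2408 -0.0006]
401 265 [ 0.5104 -0.1821  0.057 ]
410 230 [ 0.6021 -0.214   0.0115]
365 265 [ 0.5194 -0.1076  0.0127]
```

View pics/crop.png

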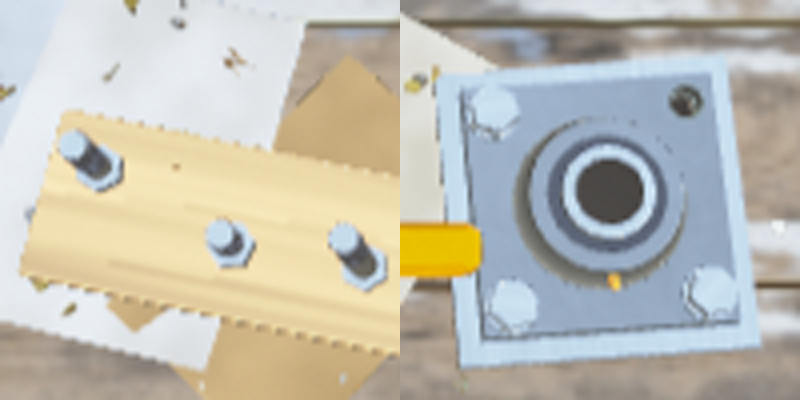

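The right crop shows the three heads at about (374,242), (378,291) and (428,288), and the empty hole at (421,240) in the full picture. The left crop shows the three upright bolts, and the right-hand one is 112 mm up, which matches the longest.

Run:
```python
from h import *
i=arm.camera_info("top");V=np.array(i["view"]);R=V[:3,:3];C=-R.T@V[:3,3]
def ray(u,v,z):
    d=R.T@np.array([(u-i["cx"])/i["fx"],(v-i["cy"])/i["fy"],1]); return (C+d*(z-C[2])/d[2])
H=ray(421,240,.026);A=ray(374,242,.039);B=ray(378,291,.039);D=ray(428,288,.039)
print(*[x.round(4) for x in(H,A,B,D,A+D-B)], [np.linalg.norm((a-b)[:2]).round(4) for a,b in((H,A),(A,B),(B,D),(D,H),(H,B),(A,D))])
s=arm.read_state();print(s["eef_pos"],s["tool_rot"],s["width"])
from scipy.spatial.transform import Rotation as Ro
w,x,y,z=s["tool_rot"];M=Ro.from_quat([x,y,z,w]).as_matrix();print(M.round(4))
# waypoints, in tool axes
h=((A+D-B)+H)/2; P=s["eef_pos"]
for q in([h[0],h[1],.25],[.480,.142,.25]): print((M.T@(np.array(q)-P)).round(4)); P=np.array(q)
```

```text
[ 0.5745 -0.2353  0.026 ] [ 0.5668 -0.1265  0.039 ] [ 0.4559 -0.1323  0.039 ] [ 0.4623 -0.2426  0.039 ] [ 0.5732 -0.2368  0.039 ] [np.float64(0.109), np.float64(0.111), np.float64(0.1105), np.float64(0.1124), np.float64(0.1571), np.float64(0.1561)]
[ 0.21297335 -0.47965423  0.2495233 ] [-5.53721958e-04  9.78258065e-01  2.07390579e-01  4.34840907e-06] 0.08569492516644721
[[ 9.140e-01  4.058e-01 -2.000e-04]
 [ 4.058e-01 -9.140e-01  1.100e-03]
 [ 2.000e-04 -1.100e-03 -1.000e+00]]
[ 4.287e-01 -7.620e-02 -3.000e-04]
[ 0.0676 -0.3836  0.0004]
```

The square checks out: sides are 109–112 mm and diagonals 156–157 mm. That puts the hole at (0.574, -0.236) and the long tip at (0.480, 0.142, 0.112). I'll travel high with the fingers nearly shut.

>>> play_rows([
  [0.03,-0.005,0,0,0.1],
  [0.05,-0.009,0,0,0.1],
  [0.05,-0.009,0,0,0.1],
  [0.05,-0.009,0,0,0.1],
  [0.05,-0.009,0,0,0.1],
  [0.05,-0.009,0,0,0.1],
  [0.05,-0.009,0,0,0.1],
  [0.05,-0.009,0,0,0.1],
])

```text
t: 1.1
eef_pos: [0.5339, -0.2623, 0.2497]
tool_rot: [-0.0, 0.978, 0.207, -0.0]
contact_force: [-0.2, -0.5, 0.3]
width: 0.0083
finger_force: 0.0
```

>>> play_rows([
  [0.03,-0.005,0,0,0.1],
  [0.018,-0.003,0,0,0.1],
  [0,0,0,0,0.1],
  [0,0,0,0,0.1],
])

```text
t: 1.6
eef_pos: [0.5726, -0.2375, 0.25]
tool_rot: [-0.0, 0.978, 0.207, -0.0]
contact_force: [-0.6, 0.0, 0.1]
width: 0.0085
finger_force: 0.0
```

Run:
```python
from h import *
p,d,W,i=grab("wrist"); V=np.array(i["view"])
for P in([.574,-.236,.026],[.573,-.238,.231]):
    c=V[:3,:3]@np.array(P)+V[:3,3]; u=i["fx"]*c[0]/c[2]+i["cx"];v=i["fy"]*c[1]/c[2]+i["cy"];print(u,v)
    if 0<=u<640 and 0<=v<480: cv2.drawMarker(p,(int(u),int(v)),(255,0,0))
cv2.imwrite("pics/w1.png",p[:,:,::-1])
```

```text
323.29002940053783 206.7694504709232
326.0895238443728 299.13073259946714
```

View pics/w1.png

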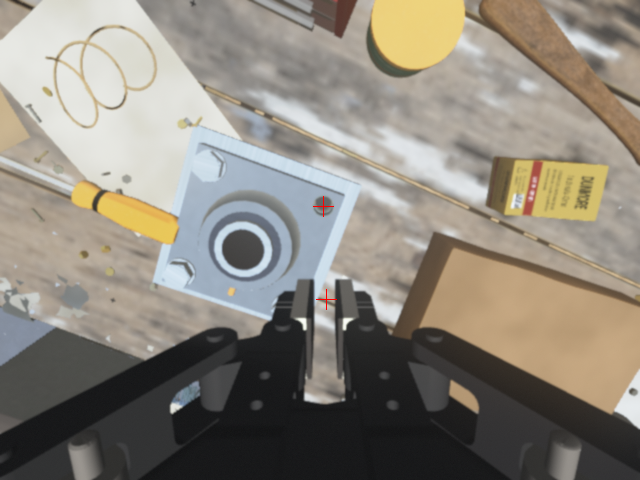

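The wrist view puts the computed hole point exactly on the empty hole at (323,206), and the fingertips show at (326,299). Now I'll descend 178 mm and hold for more than 2 s.

>>> play_rows([
  [0.001,-0.001,0.03,0,0.1],
  [0,0,0.04,0,0.1],
  [0,0,0.04,0,0.1],
  [0,0,0.03,0,0.1],
  [0,0,0.02,0,0.1],
  [0,0,0.012,0,0.1],
  [0,0,0.006,0,0.1],
  [0,0,0,0,0.1],
])

```text
t: 2.65
eef_pos: [0.5739, -0.2357, 0.0723]
tool_rot: [0.0, 0.978, 0.207, 0.0]
contact_force: [-0.7, -0.3, 0.1]
width: 0.0085
finger_force: 0.0
```

>>> play_rows([
  [0,0,0,0,0.1],
  [0,0,0,0,0.1],
  [0,0,0,0,0.1],
  [0,0,0,0,0.1],
  [0,0,0,0,0.1],
  [0,0,0,0,0.1],
  [0,0,0,0,0.1],
  [0,0,0,0,0.1],
])

```text
t: 3.65
eef_pos: [0.5739, -0.2354, 0.072]
tool_rot: [-0.0, 0.978, 0.207, -0.0]
contact_force: [0.0, -0.1, 0.2]
width: 0.0086
finger_force: 0.0
```

>>> play_rows([
  [0,0,0,0,0.1],
  [0,0,0,0,0.1],
  [0,0,0,0,0.1],
  [0,0,0,0,0.1],
  [0,0,0,0,0.1],
  [0,0,0,0,0.1],
  [0,0,0,0,0.1],
  [0,0,0,0,0.1],
])

```text
t: 4.65
eef_pos: [0.5739, -0.2354, 0.072]
tool_rot: [0.0, 0.978, 0.207, 0.0]
contact_force: [0.3, 0.3, -0.7]
width: 0.0087
finger_force: 0.0
```

>>> play_rows([
  [0,0,0,0,0.1],
  [0,0,0,0,0.1],
  [0,0,-0.02,0,0.1],
  [0,0,-0.04,0,0.1],
  [0,0,-0.04,0,0.1],
  [0,0,-0.04,0,0.1],
  [0,0,-0.038,0,0.1],
  [0,0,0,0,0.1],
])

```text
t: 5.65
eef_pos: [0.5746, -0.2359, 0.2531]
tool_rot: [0.002, 0.978, 0.207, 0.002]
contact_force: [-0.6, 0.3, -0.8]
width: 0.0086
finger_force: 0.0
```

>>> play_rows([
  [0.004,-0.024,0,0,0.1],
  [0.009,-0.05,0,0,0.1],
  [0.009,-0.05,0,0,0.1],
  [0.009,-0.05,0,0,0.1],
  [0.009,-0.05,0,0,0.1],
  [0.009,-0.05,0,0,0.1],
  [0.009,-0.05,0,0,0.1],
  [0.006,-0.035,0,0,0.1],
])

```text
t: 6.65
eef_pos: [0.4856, 0.1205, 0.249]
tool_rot: [-0.0, 0.978, 0.208, -0.001]
contact_force: [0.4, -0.3, 0.1]
width: 0.0085
finger_force: 0.0
```

>>> play_rows([
  [0.003,-0.025,0,0,0.1],
  [0,0,0,0,0.1],
  [0,0,0,0,0.1],
  [0,0,0,0,0.1],
])

```text
t: 7.15
eef_pos: [0.4795, 0.1419, 0.2497]
tool_rot: [0.0, 0.978, 0.207, -0.0]
contact_force: [-0.2, -0.2, -0.3]
width: 0.0087
finger_force: 0.0
```

Run:
```python
from h import *
p,d,W,i=grab("wrist"); V=np.array(i["view"])
c=V[:3,:3]@np.array([.480,.142,.112])+V[:3,3]; u=i["fx"]*c[0]/c[2]+i["cx"];v=i["fy"]*c[1]/c[2]+i["cy"];print(u,v)
cv2.drawMarker(p,(int(u),int(v)),(255,0,0))
cv2.imwrite("pics/w2.png",p[:,:,::-1])
s=arm.read_state();print(s["t"],s["eef_pos"],s["tool_rot"])
m=(W[...,2]>.105)&(W[...,2]<.12);m[280:]=0;print(m.sum(),np.median(W[m],0))
```

```text
324.4326486529772 230.0287123556234
7.2 [0.47952022 0.14197507 0.24977025] [ 7.82080247e-06  9.78386564e-01  2.06784194e-01 -1.68635152e-04]
419 [0.48178091 0.13992443 0.11193239]
```

View pics/w2.png

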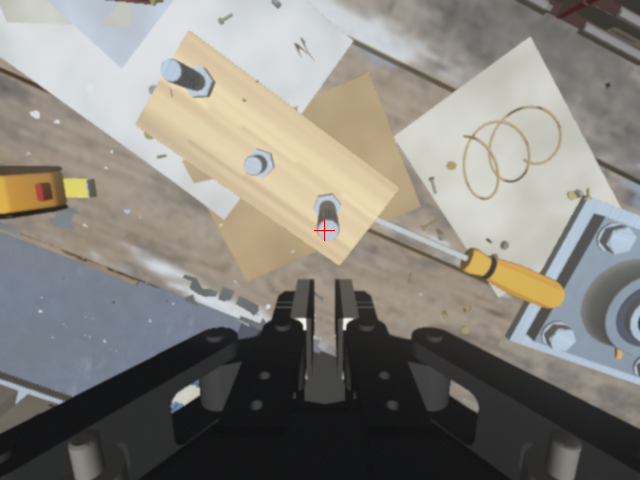

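The wrist view shows the mark on the long bolt's top end at (325,230), and its measured height is 0.112 m. I'll descend 94 mm and hold.

>>> play_rows([
  [0,0.001,0.02,0,0.1],
  [0,0,0.03,0,0.1],
  [0,0,0.02,0,0.1],
  [0,0,0.012,0,0.1],
  [0,0,0.008,0,0.1],
  [0,0,0.004,0,0.1],
  [0,0,0,0,0.1],
  [0,0,0,0,0.1],
])

```text
t: 8.2
eef_pos: [0.4799, 0.1419, 0.1564]
tool_rot: [0.0, 0.978, 0.207, 0.0]
contact_force: [0.2, -0.5, 0.1]
width: 0.0086
finger_force: 0.0
```

>>> play_rows([
  [0,0,0,0,0.1],
  [0,0,0,0,0.1],
  [0,0,0,0,0.1],
  [0,0,0,0,0.1],
  [0,0,0,0,0.1],
  [0,0,0,0,0.1],
  [0,0,0,0,0.1],
  [0,0,0,0,0.1],
])

```text
t: 9.2
eef_pos: [0.4797, 0.1418, 0.156]
tool_rot: [-0.0, 0.978, 0.207, -0.0]
contact_force: [0.8, -0.4, -0.9]
width: 0.0088
finger_force: 0.0
```

>>> play_rows([
  [0,0,0,0,0.1],
  [0,0,0,0,0.1],
  [0,0,0,0,0.1],
  [0,0,0,0,0.1],
  [0,0,0,0,0.1],
  [0,0,0,0,0.1],
  [0,0,0,0,0.1],
  [0,0,0,0,0.1],
])

```text
t: 10.2
eef_pos: [0.4797, 0.1418, 0.156]
tool_rot: [-0.0, 0.978, 0.207, 0.0]
contact_force: [-0.5, 0.1, -0.5]
width: 0.0085
finger_force: 0.0
```

Run:
```python
from station import arm
s=arm.read_state();p=s["eef_pos"];print(s["t"],p)
if abs(p[0]-.481)<.006 and abs(p[1]-.141)<.006 and .14<p[2]<.165: print(arm.hand_in())
```

```text
10.2 [0.47969602 0.14182926 0.15600977]
the job is handed in; nothing more can be done
None
```

The arm held for over two seconds above the empty bolt hole, then above the longest loose bolt, where it was still pointing when I handed the job in at 10.2 s; I saw no sign of contact, but the hand-in returned no verdict.

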